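Bring a hanging flow cup to rest over the deep dish

TASK

A brass flow cup hangs by its bail from the carriage of the bench gantry and swings freely, its nozzle parked behind the lip of the drip block. Using the carriage's knob, draw the cup off over the lip and along the rail until its nozzle hangs still over the middle of the deep glass dish (not the shallow one), keep it there without swinging for five seconds or more, then let go and leave it hanging there at rest. The cup is clean: do not touch it, do not let it swing wildly or knock hard against the drip block, and leave the drip block, the dishes and the other glassware where they stand.

Things in the scene. Friction and masses are not known exactly. Their poses are not given: they have to be found in the camera images.
- gantry: fixed bench gantry: straight aluminium beam 24 x 24 mm, centre 280 mm above the table, on two end posts 644 mm apart. Origin on the table under the beam's middle, z up; its y axis runs along the rail, from the drip block's end (-y) to the far end (+y). Position and yaw (within 0.2 rad of the world's) vary.
- carriage: grey block, 48 across x 60 along the rail x 44 mm, sliding on the beam along the gantry's y from -220 to +250 mm (starts near -200); 0.5 kg, friction about 2 N plus 3 N per m/s: stays where it is left. Origin on the cup's pivot axis over the rail's centre line, 297 mm above the table; axes parallel to the gantry's.
- carriage_knob (a point): point to grip on the upright round black knob on the carriage: diameter 22 mm, from 306 to 349 mm above the table; the point is on its axis at 333 mm. Take it from above, best with the fingers closing along the rail: the steel bail eyes, 35 mm either side of the rail's centre line, reach up to 304 mm.
- cup: brass cup on two thin bail arms, hinged on the carriage, swings along the rail; nearly undamped (over a minute). About 0.4 kg. Origin on the pivot axis, z from nozzle up to pivot; a turn about its x is the swing, positive with the nozzle to the gantry's +y. Body 66 mm wide, 158 to 228 mm below the pivot. Swings like a point pendulum of 203 mm, period 0.90 s.
- cup_nozzle (a point): tip of the round 12 mm nozzle under the cup, 250 mm below the pivot on the cup's axis; 47 mm above the table when the cup hangs plumb.
- drip_block: steel block 80 across x 76 along the rail, 1.6 kg, loose, axes parallel to the gantry's, origin centre of underside. Tray floor 34 mm high; 8 mm thick lips along its +y and -y edges reach 55 mm, 8 mm above the plumb nozzle's tip, which starts between them. Drawn to +y, the cup is held back by the +y lip until it leans about 0.26 rad, then slips over and swings.
- dish: the target: deep round glass dish, 86 mm across, 34 mm high, open on top, 0.25 kg, standing under the rail to the +y side of the drip block. Origin centre of underside.
- petri: shallow round glass dish, 68 mm across, 14 mm high, also under the rail; not the target. Either dish may be the nearer one. Origin centre of underside.
- beaker: clear plastic beaker with white contents, 76 mm across, 95 mm high, beyond the rail; leave alone. Origin centre of underside.
- flask: conical glass flask, 80 mm across, 123 mm high, beyond the rail; leave alone. Origin centre of underside.

How it is judged:
On the way, in this order (a step that is already met when the one before it is completed fails the run):
1. the cup is drawn off the drip block over its lip (y of cup_nozzle in the frame of drip_block above 0.06 m).
2. the nozzle stays within 16 mm of the deep dish's middle, seen from above, for 4 s (horizontal distance between cup_nozzle and dish below 0.016 m), for 4 s.
At the end, for the whole second after the job is handed in: the nozzle hangs within 16 mm of the middle of the deep dish, seen from above, and the cup swings slower than 0.3 rad/s; the carriage is at rest and released; the dish has moved less than 20 mm (horizontal distance between cup_nozzle and dish below 0.016 m and angular speed of cup below 0.3 rad/s and contact force between the fingers and carriage below 0.2 N and linear speed of carriage below 0.02 m/s and distance of dish from where it was at the start of the episode below 0.02 m); the robot touches nothing.
It fails at once if the robot touches the cup or its bail (contact force between the arm and cup above 1 N).
It fails at once if the robot's fingers touch the cup or its bail (contact force between the fingers and cup above 1 N).
It fails at once if the cup swings wildly, more than 0.5 rad from plumb (angle between cup's own z axis and vertical above 0.5 rad).
It fails at once if the cup knocks hard against the drip block, over 12 N (contact force between cup and drip_block above 12 N).
It fails at once if the drip block, a dish, the beaker or the flask is displaced by 20 mm or more (distance of any of drip_block, dish, petri, beaker, flask from where it was at the start of the episode above 0.02 m).
It also fails if it takes over 53 s, if anything falls off the work surface, if the arm or the gripper's body presses on something with over 40 N, if the wrist force passes 120 N, or if a joint passes its speed limit or range.

ROBOT

A 6-joint arm with a two-finger parallel gripper is mounted at the origin on the work surface. World frame = base frame: x ahead of the robot, y to its left, z up, the work surface at z = 0. Lengths are in m, angles in rad, forces in N, time in s.
With the tool pointing down it reaches from about 0.4 to 0.825 m from the base axis. Payload 7 kg.
Tool frame: the origin (TCP) lies at the very end of the fingers, on their centre line; the grasp point (between the pads) lies 19 mm behind it; z points along the fingers, y is the line along which they close (so a half turn about z gives the same grasp; the last joint's range is limited). The gripper opens to 88 mm and grips with 3 to 60 N. Pads are 19 mm wide; open, the fingers measure 130 mm over their backs; the gripper's body (78 mm by 193 mm) begins 47 mm behind the grasp point.
Start: joints at [-0.906, 0.359, 0.012, 0, -1.224, -0.288], TCP at [0.248, -0.628, 0.227] pointing down, gripper open.
Joint ranges: [-3.07, 3.07], [-1.43, 2.12], [-1.02, 1.25], [-3.03, 1.67], [-3.05, -0], [-3.03, 3.03]. Speed limits (rad/s): [2.39, 2.39, 3.01, 3.14, 3.14, 3.14].

INTERFACE

Orientations are given as [roll, pitch, yaw] about the fixed x, y, z axes, in that order (R = Rz(yaw) Ry(pitch) Rx(roll)).
In Python, from station import * gives the robot as it stands.
- The arm moves only by the tool servo_tool, never from a script. Its argument "moves" is a list of rows, each an object of numbers: "jaw": the opening, from 0 (shut) to 1 (fully open); "dx", "dy", "dz": the shift along the world's x, y, z in m; "roll": the turn about the world's z in degrees. A call has exactly 10 rows; each row shifts and turns the commanded pose from where the row before left it; what a row does not reach is not made up. A row lasts 1/8 s, in which the tool goes at most 62.5 mm and 10.7 degrees, less where a joint would pass 70% of its speed; a pose out of reach is approached as far as the arm can. A call with a gripper value outside its range is refused whole. The fingers move at their own pace and stop on an object; "newtons" is the grip in N (left out, the last holds). Time passes only in rows, so rows that do not move let the fingers close, or fill a call up. It gives the time, the measured TCP pose, the force, the opening and the grip force at its end, in the units of the state.
- get_state(): the state, without advancing time (a new reading comes with each control period).
- grab_frame(name): name is "scene" or "side" or "wrist"; returns (picture, depth): 420x560x3 uint8, red, green, blue; 420x560 float32, m along the optical axis (not along the pixel's ray), 0 where there is no reading.
- calibration(name): a dict with "intrinsics" (3x3 intrinsics, pixels), "k1" (the pictures are not rectified: a ray, as slopes to the right and down, at radius r is drawn at 1 + k1 r^2 times it, then the intrinsics apply), "R" (3x3) and "t" (3): a world point X has camera coordinates R X + t. Camera axes: x right, y down, z forward; pixel columns grow to the right and rows downward; lengths in m; the calibration is good to about 2 mm. A picture is of the moment at which its call begins: read the wrist's pose just before it. calibration takes no time and is no camera call; for the wrist camera it gives the pose at the moment of the call.
- job_done(): hands the job in; it is judged then, once.
The state is a dict: "t": time; "q": joint angles; "qd": joint speeds; "joint_efforts": joint torques, N m; "eef_pos": TCP position; "ee_rot": TCP orientation; "force": force on the tool from outside, world axes, zero at the start; "moment": the same for the moment, N m; "width": finger opening in m; "gripper_force": force on a finger pad.
Only numpy, scipy, OpenCV 4.12 (cv2) and the standard library are available. Lean on these libraries where they do the work, as an engineer would, in place of code of your own. Each camera call takes 0.05 s, during which the arm holds its last target. There are 200 camera calls.

## Working session

There is one attempt and no reset: what is moved stays moved. The work goes in short steps, Python scripts to look and compute and a tool call to move; the robot and the scene stay as the last step left them, time stands still between calls to the robot, and variables do not carry over. Pictures are saved under pics/ and viewed, at most 10 in all, crops included, and the job is handed in when it is done.

Besides the shell and the picture viewer there is one more tool, called after "Request:" in YAML: its name, and indented under it one key for each argument. servo_tool: Moves the arm, as the interface text tells. Its arguments: {"type":"object","properties":{"moves":{"type":"array","items":{"type":"object","properties":{"jaw":{"type":"number"},"dx":{"type":"number"},"dy":{"type":"number"},"dz":{"type":"number"},"roll":{"type":"number"}}}},"newtons":{"type":"number"}},"required":["moves"]}

```bash
mkdir -p pics; ls; cat > h.py <<'E'
from station import *
import numpy as np, cv2
def ray(c,u,v):
    K=np.array(c["intrinsics"]);x=np.array([(u-K[0,2])/K[0,0],(v-K[1,2])/K[1,1]]);s=x.copy()
    for _ in range(20): s=x/(1+c["k1"]*(s@s))
    R=np.array(c["R"]);t=np.array(c["t"]);return -R.T@t, R.T@np.array([s[0],s[1],1.])
def onz(c,u,v,z):
    o,d=ray(c,u,v);return o+d*(z-o[2])/d[2]
def dep(c,u,v,D):
    o,d=ray(c,u,v);return o+d*D
def cloud(c,D):
    K=np.array(c["intrinsics"]);v,u=np.mgrid[0:D.shape[0],0:D.shape[1]]
    x=np.stack([(u-K[0,2])/K[0,0],(v-K[1,2])/K[1,1]],-1);s=x.copy()
    for _ in range(20): s=x/(1+c["k1"]*(s**2).sum(-1,keepdims=True))
    R=np.array(c["R"]);t=np.array(c["t"])
    P=np.concatenate([s,np.ones(s.shape[:2]+(1,))],-1)*D[...,None]
    return (P-t)@R
def two(c1,p1,c2,p2):
    o1,d1=ray(c1,*p1);o2,d2=ray(c2,*p2)
    a=np.linalg.lstsq(np.stack([d1,-d2],1),o2-o1,rcond=None)[0]
    A=o1+a[0]*d1;B=o2+a[1]*d2;return (A+B)/2,np.linalg.norm(A-B)
E
python3 - <<'E'
from h import *
print(get_state())
for n in("scene","side"):
    c=calibration(n);p,d=grab_frame(n);np.savez(n+".npz",p=p,d=d)
    cv2.imwrite(f"pics/{n}0.png",p[...,::-1]);print(n,c)
E
```

```text
pics
{'t': 0.0, 'q': array([-9.05912272e-01,  3.59390890e-01,  1.10699933e-02, -3.47537349e-04,
       -1.22408604e+00, -2.88076604e-01]), 'qd': array([ 7.63756424e-04, -1.29656275e-03, -5.35742934e-05, -2.75837555e-04,
        9.97496823e-04,  1.26666568e-03]), 'joint_efforts': array([-1.81974327e-03, -5.82704508e+01,  2.93069905e+01,  6.99784756e+00,
        6.94125876e-03, -1.54709483e-04]), 'eef_pos': array([ 0.24815409, -0.62721383,  0.22562541]), 'ee_rot': array([ 3.13995559e+00, -1.44387183e-04, -2.76490344e+00]), 'force': array([-0.08084424, -0.63267067, -0.13912879]), 'moment': array([-0.00724697, -0.03780504, -0.00859794]), 'gripper_force': 0.0, 'width': 0.08742276060838466}
scene {'intrinsics': array([[396.15884478,   0.        , 280.86851285],
       [  0.        , 396.15884478, 216.83619711],
       [  0.        ,   0.        ,   1.        ]]), 'k1': -0.0699048214040381, 'R': array([[ 0.25000486,  0.96823186, -0.00496406],
       [ 0.79570335, -0.20837245, -0.5687153 ],
       [-0.55168265,  0.13823167, -0.82251946]]), 't': array([-0.14166069, -0.36591844,  1.34365102])}
side {'intrinsics': array([[515.08678427,   0.        , 283.26136105],
       [  0.        , 515.08678427, 204.69977657],
       [  0.        ,   0.        ,   1.        ]]), 'k1': 0.06586697200748524, 'R': array([[-0.97715671, -0.21221295, -0.01142063],
       [-0.15318253,  0.74055737, -0.65430108],
       [ 0.14730879, -0.63760525, -0.75614792]]), 't': array([0.5796372 , 0.21740024, 1.00673839])}
```

View pics/scene0.png

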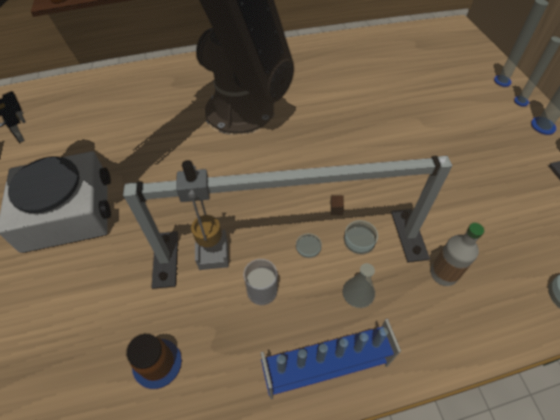

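View pics/side0.png

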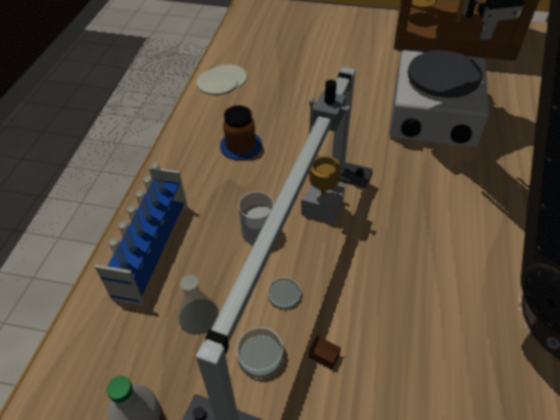

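The scene view shows the knob at about (188,168), the drip block at (211,250), the shallow dish at (308,246) and the deep dish at (361,238). In the side view they are at (331,90), (323,200), (285,294) and (261,354).

```bash
python3 - <<'E'
from h import *
C={n:calibration(n) for n in("scene","side")};L={n:np.load(n+".npz") for n in C}
for n in C:
    P=cloud(C[n],L[n]["d"]);p=L[n]["p"].astype(int);z=P[...,2];ok=L[n]["d"]>0
    reg=(P[...,0]>.3)&(P[...,0]<.75)&(P[...,1]>-.5)&(P[...,1]<.5)
    m=ok&reg&(abs(z-.292)<.006);Q=P[m][:,:2]
    l=cv2.fitLine(Q.astype(np.float32),cv2.DIST_HUBER,0,.01,.01).ravel()
    if l[1]<0:l[:2]*=-1
    print(n,"beam",m.sum(),l,"yaw",np.arctan2(-l[0],l[1]), "x at y0",l[2]-l[3]*l[0]/l[1])
    m=ok&reg&(z>.335)&(z<.36);Q=P[m];vv,uu=np.nonzero(m)
    print(" knob top",m.sum(),Q.mean(0) if m.any() else'',np.ptp(Q,0),uu.mean(),vv.mean(),Q[:,1].min(),Q[:,1].max())
    m=ok&reg&(z>.308)&(z<.325);Q=P[m];print(" carriage top",m.sum(),np.median(Q,0),np.percentile(Q,[5,95],0))
    m=ok&reg&(z>.05)&(z<.06);Q=P[m];print(" 55mm",m.sum(),np.median(Q,0))
k=two(C["scene"],(188,164),C["side"],(331,84));print("knob",k)
for a,b in(((361,238),(261,354)),((308,246),(285,294))):
    print("dish",two(C["scene"],a,C["side"],b),onz(C["scene"],*a,.02),onz(C["side"],*b,.02))
cr=[cv2.resize(L[n]["p"][y:y+h,x:x+w],None,fx=f,fy=f,interpolation=cv2.INTER_CUBIC)[...,::-1] for n,x,y,w,h,f in(("scene",285,205,110,75,7),("side",235,265,100,130,4))]
cv2.imwrite("pics/c0.png",cr[0]);cv2.imwrite("pics/c1.png",cr[1])
E
```

```text
scene beam 3326 [0.136153   0.99068785 0.5702263  0.02593032] yaw -0.1365772 x at y0 0.5666626
 knob top 136 [ 0.54327574 -0.17234568  0.34549302] [0.02143202 0.02177606 0.01602255] 187.4485294117647 166.38235294117646 -0.18362536566814322 -0.1618493013070793
 carriage top 91 [ 0.54865426 -0.17018713  0.31231161] [[ 0.54326204 -0.18324139  0.30814587]
 [ 0.56015265 -0.14998152  0.32417654]]
 55mm 934 [ 0.64658385 -0.08595758  0.05626621]
side beam 4900 [0.1422561  0.9898299  0.5789063  0.12008846] yaw -0.14274032 x at y0 0.5616475
 knob top 134 [ 0.53835626 -0.16722085  0.34494315] [0.02123911 0.02282751 0.01605328] 330.5074626865672 85.59701492537313 -0.1820433031924744 -0.15921578950201398
 carriage top 88 [ 0.5380618  -0.16333795  0.31605114] [[ 0.52878903 -0.16931664  0.3086131 ]
 [ 0.54893108 -0.16003681  0.32426012]]
 55mm 909 [ 0.65730093 -0.1012159   0.05549466]
knob (array([ 0.53805389, -0.17060337,  0.34601276]), np.float64(8.738313359761698e-10))
dish (array([0.59095954, 0.20975553, 0.01051495]), np.float64(0.00350232613036017)) [0.59752414 0.20716775 0.02      ] [0.58822513 0.21268452 0.02      ]
dish (array([0.57462775, 0.07082773, 0.0010119 ]), np.float64(0.0010119352064916205)) [0.58552386 0.06695884 0.02      ] [0.57170817 0.08157507 0.02      ]
```

View pics/c0.png

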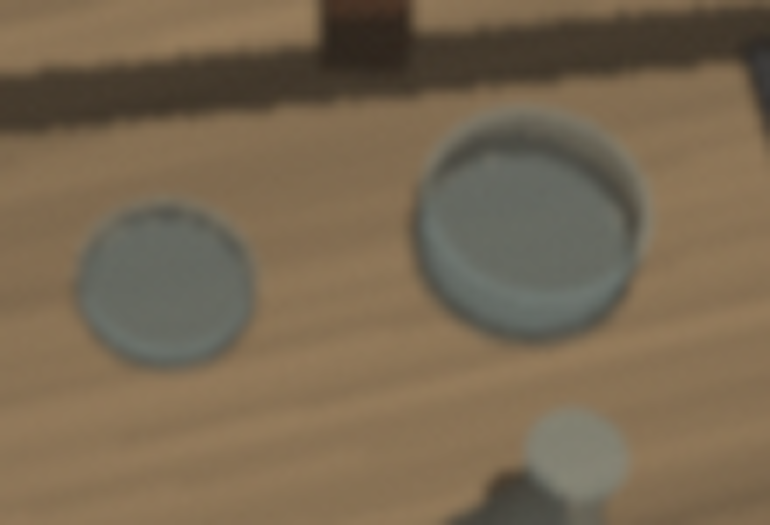

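View pics/c1.png

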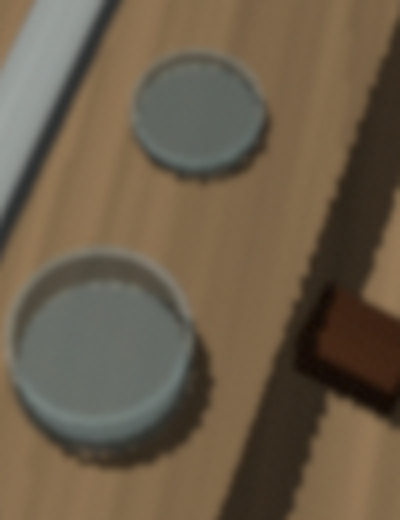

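Crops: the deep dish's rim is centred at about (361.6,234.0) in the scene view and (260.2,349.5) in the side view. The smaller shallow dish is nearer the drip block.

```bash
python3 - <<'E'
from h import *
C={n:calibration(n) for n in("scene","side")};L={n:np.load(n+".npz") for n in C}
print("rim",two(C["scene"],(361.6,234),C["side"],(260.2,349.5)),onz(C["scene"],361.6,234,.034),onz(C["side"],260.2,349.5,.034))
for n in C:
    print(n,"cam",ray(C[n],0,0)[0])
    P=cloud(C[n],L[n]["d"]);z=P[...,2];ok=L[n]["d"]>0
    m=ok&(np.hypot(P[...,0]-.592,P[...,1]-.208)<.06)&(z>.029)&(z<.05)
    Q=P[m];print(" rim pts",len(Q),cv2.minEnclosingCircle(Q[:,:2].astype(np.float32)),np.median(z[m]))
    m=ok&(np.hypot(P[...,0]-.54,P[...,1]-.17)<.03)&(z>.3455);Q=P[m];print(" knob",len(Q),cv2.minEnclosingCircle(Q[:,:2].astype(np.float32)),Q.mean(0),Q[:,2].max())
    # beam top at z from pixels: median x offset by y bins
    m=ok&(abs(z-.292)<.003)&(P[...,0]>.5)&(P[...,0]<.65)&(P[...,1]>-.1)&(P[...,1]<.35);Q=P[m]
    for y in(-.08,0,.1,.2,.3):
        q=Q[abs(Q[:,1]-y)<.008];print("  ",y,q[:,0].min().round(4),q[:,0].max().round(4),q[:,2].mean().round(4)) if len(q) else 0
    # drip block lips
    m=ok&(z>.051)&(z<.059)&(P[...,0]>.48)&(P[...,0]<.63)&(P[...,1]>-.27)&(P[...,1]<-.05);Q=P[m]
    print(" lips",len(Q),cv2.minAreaRect(Q[:,:2].astype(np.float32)) if len(Q)>4 else "")
print(ray(C["scene"],188,164))
E
```

```text
rim (array([0.59081401, 0.20919593, 0.02911791]), np.float64(0.0014057019700760528)) [0.5940893  0.20771602 0.034     ] [0.58953417 0.21088525 0.034     ]
scene cam [ 1.06784734 -0.12482205  0.89637248]
 rim pts 195 ((0.5917119383811951, 0.207312673330307), 0.04370341822504997) 0.033673122864862584<stdin>:9: RuntimeWarning: Mean of empty slice.
  ret = um.true_divide(
Traceback (most recent call last):
ValueError: zero-size array to reduction operation maximum which has no identity
```

```bash
python3 - <<'E'
from h import *
C={n:calibration(n) for n in("scene","side")};L={n:np.load(n+".npz") for n in C}
for n in C:
    P=cloud(C[n],L[n]["d"]);z=P[...,2];ok=L[n]["d"]>0
    m=ok&(np.hypot(P[...,0]-.592,P[...,1]-.208)<.06)&(z>.029)&(z<.05)
    Q=P[m];print(n," rim pts",len(Q),cv2.minEnclosingCircle(Q[:,:2].astype(np.float32)),np.median(z[m]))
    for zl in (.325,.345):
        m=ok&(np.hypot(P[...,0]-.54,P[...,1]+.17)<.03)&(z>zl);Q=P[m];print(" knob",len(Q),cv2.minEnclosingCircle(Q[:,:2].astype(np.float32)),Q.mean(0),Q[:,2].max())
    m=ok&(abs(z-.292)<.003)&(P[...,0]>.5)&(P[...,0]<.65)&(P[...,1]>-.1)&(P[...,1]<.35);Q=P[m]
    for y in(-.08,0,.1,.2,.3):
        q=Q[abs(Q[:,1]-y)<.008];print("  ",y,q[:,0].min().round(4),q[:,0].max().round(4),q[:,2].mean().round(4)) if len(q) else 0
    m=ok&(z>.05)&(z<.06)&(P[...,0]>.48)&(P[...,0]<.63)&(P[...,1]>-.27)&(P[...,1]<-.05);Q=P[m]
    print(" lips",len(Q),cv2.minAreaRect(Q[:,:2].astype(np.float32)) if len(Q)>4 else "")
    m=ok&(z>.03)&(z<.06)&(P[...,0]>.48)&(P[...,0]<.63)&(P[...,1]>-.27)&(P[...,1]<-.05);Q=P[m]
    print(" block",len(Q),cv2.minAreaRect(Q[:,:2].astype(np.float32)) if len(Q)>4 else "")
E
```

```text
scene  rim pts 195 ((0.5917119383811951, 0.207312673330307), 0.04370341822504997) 0.033673122864862584
 knob 174 ((0.5403563976287842, -0.1725771576166153), 0.011473073624074459) [ 0.5442481  -0.17230005  0.34213044] 0.35109853273643554
 knob 91 ((0.5398210883140564, -0.17282313108444214), 0.011116753332316875) [ 0.5410937  -0.17257598  0.34838508] 0.35109853273643554
   -0.08 0.5397 0.5656 0.2925
   0 0.5506 0.5771 0.2925
   0.1 0.5639 0.5897 0.2927
   0.2 0.5806 0.6063 0.292
   0.3 0.5929 0.6204 0.2922
 lips 177 ((0.5545797348022461, -0.13224413990974426), (0.16703540086746216, 0.09594480693340302), 68.39369201660156)
 block 662 ((0.5547219514846802, -0.13245178759098053), (0.16669832170009613, 0.09660255908966064), 68.76251983642578)
side  rim pts 371 ((0.5924463272094727, 0.2081562727689743), 0.043797194957733154) 0.03310477948899372
 knob 186 ((0.5387440919876099, -0.17008256912231445), 0.012392275966703892) [ 0.53831649 -0.16615223  0.34080017] 0.3511628132607969
 knob 81 ((0.5390236377716064, -0.17087817192077637), 0.0116093959659338) [ 0.5389386  -0.16960131  0.34797214] 0.3511628132607969
   -0.08 0.5391 0.5642 0.2917
   0 0.5502 0.5753 0.2917
   0.1 0.5645 0.5899 0.2917
   0.2 0.5785 0.6042 0.2918
   0.3 0.592 0.6182 0.2914
 lips 190 ((0.5388477444648743, -0.17249387502670288), (0.08163636922836304, 0.07946375757455826), 82.0530014038086)
 block 880 ((0.5387323498725891, -0.17229211330413818), (0.08138440549373627, 0.08067233115434647), 82.52974700927734)
```

Both views agree:

| Quantity | Value |
|---|---|
| Knob (m) | (0.5394, -0.1718) |
| Deep dish (m) | (0.5921, 0.2077) |
| Rail direction | (0.139, 0.990) |
| Carriage travel | 0.383 m |

I'm moving to a point above the knob.

Request:
servo_tool:
  moves:
    - {"dz":0.045,"jaw":1}
    - {"dz":0.045,"roll":-3}
    - {"dz":0.045,"roll":-3}
    - {"dz":0.045,"roll":-3}
    - {"dx":0.029,"dy":0.0455,"roll":-3}
    - {"dx":0.029,"dy":0.0455,"roll":-3}
    - {"dx":0.029,"dy":0.0455,"roll":-3}
    - {"dx":0.029,"dy":0.0455,"roll":-3}
    - {"dx":0.029,"dy":0.0455,"roll":-3}
    - {"dx":0.029,"dy":0.0455,"roll":-3}

```text
$.moves[0]: bad value
```

Request:
servo_tool:
  moves:
    - {"dx":0.029,"dy":0.0455,"roll":-2.6}
    - {"dx":0.029,"dy":0.0455}
    - {"dx":0.029,"dy":0.0455}
    - {"dx":0.029,"dy":0.0455}
    - {"jaw":1}
    - {"jaw":1}
    - {"jaw":1}
    - {"jaw":1}
    - {"jaw":1}
    - {"jaw":1}

```text
$.moves[0]: bad value
```

Request:
servo_tool:
  moves:
    - {"dx":0,"dy":0,"dz":0.045,"roll":0,"jaw":1}
    - {"dx":0,"dy":0,"dz":0.045,"roll":-3,"jaw":1}
    - {"dx":0,"dy":0,"dz":0.045,"roll":-3,"jaw":1}
    - {"dx":0,"dy":0,"dz":0.045,"roll":-3,"jaw":1}
    - {"dx":0.029,"dy":0.0455,"dz":0,"roll":-3,"jaw":1}
    - {"dx":0.029,"dy":0.0455,"dz":0,"roll":-3,"jaw":1}
    - {"dx":0.029,"dy":0.0455,"dz":0,"roll":-3,"jaw":1}
    - {"dx":0.029,"dy":0.0455,"dz":0,"roll":-3,"jaw":1}
    - {"dx":0.029,"dy":0.0455,"dz":0,"roll":-3,"jaw":1}
    - {"dx":0.029,"dy":0.0455,"dz":0,"roll":-3,"jaw":1}

```text
t: 1.35
eef_pos: [0.4229, -0.3529, 0.4063]
ee_rot: [3.141, -0.0, 3.045]
force: [0.8, -0.6, -0.5]
width: 0.0877
gripper_force: 0.0
```

Request:
servo_tool:
  moves:
    - {"dx":0.029,"dy":0.045,"dz":0,"roll":-2.5,"jaw":1}
    - {"dx":0.029,"dy":0.045,"dz":0,"roll":0,"jaw":1}
    - {"dx":0.029,"dy":0.045,"dz":0,"roll":0,"jaw":1}
    - {"dx":0.0295,"dy":0.046,"dz":0,"roll":0,"jaw":1}
    - {"dx":0,"dy":0,"dz":0,"roll":0,"jaw":1}
    - {"dx":0,"dy":0,"dz":0,"roll":0,"jaw":1}
    - {"dx":0,"dy":0,"dz":0,"roll":0,"jaw":1}
    - {"dx":0,"dy":0,"dz":0,"roll":0,"jaw":1}
    - {"dx":0,"dy":0,"dz":0,"roll":0,"jaw":1}
    - {"dx":0,"dy":0,"dz":0,"roll":0,"jaw":1}

```text
t: 2.6
eef_pos: [0.5387, -0.174, 0.4066]
ee_rot: [3.142, 0.0, 3.003]
force: [-0.2, -0.3, -0.7]
width: 0.0876
gripper_force: 0.0
```

```bash
python3 - <<'E'
from h import *
c=calibration("wrist");p,d=grab_frame("wrist");s=get_state();print(s["eef_pos"],s["ee_rot"],s["t"])
cv2.imwrite("pics/w0.png",p[...,::-1])
P=cloud(c,d);z=P[...,2];m=(d>0)&(z>.33)&(z<.36)&(np.hypot(P[...,0]-.54,P[...,1]+.172)<.03)
Q=P[m];print(m.sum(),cv2.minEnclosingCircle(Q[:,:2].astype(np.float32)) if m.any() else 0,Q.max(0),Q.min(0))
E
```

```text
[ 0.53871095 -0.17388305  0.4066487 ] [3.14154040e+00 1.44273922e-04 3.00310781e+00] 2.65
762 ((0.5397220253944397, -0.17234006524085999), 0.011180802248418331) [ 0.55074652 -0.16166645  0.3514438 ] [ 0.52881712 -0.18337268  0.33038582]
```

Request:
servo_tool:
  moves:
    - {"dx":0.001,"dy":0.0015,"dz":-0.023,"roll":0,"jaw":1}
    - {"dx":0,"dy":0,"dz":-0.023,"roll":0,"jaw":1}
    - {"dx":0,"dy":0,"dz":-0.023,"roll":0,"jaw":1}
    - {"dx":0,"dy":0,"dz":-0.0225,"roll":0,"jaw":0.7}
    - {"dx":0,"dy":0,"dz":0,"roll":0,"jaw":0.4}
    - {"dx":0,"dy":0,"dz":0,"roll":0,"jaw":0.3}
    - {"dx":0,"dy":0,"dz":0,"roll":0,"jaw":0.2}
    - {"dx":0,"dy":0,"dz":0,"roll":0,"jaw":0.1}
    - {"dx":0,"dy":0,"dz":0,"roll":0,"jaw":0}
    - {"dx":0,"dy":0,"dz":0,"roll":0,"jaw":0}
  newtons: 30

```text
t: 3.9
eef_pos: [0.5398, -0.1721, 0.3152]
ee_rot: [3.142, 0.0, 3.003]
force: [-0.0, -0.0, -0.1]
width: 0.0229
gripper_force: 0.2
```

Request:
servo_tool:
  moves:
    - {"dx":0,"dy":0,"dz":0,"roll":0,"jaw":0}
    - {"dx":0,"dy":0,"dz":0,"roll":0,"jaw":0}
    - {"dx":0.0007,"dy":0.005,"dz":0,"roll":0,"jaw":0}
    - {"dx":0.0007,"dy":0.005,"dz":0,"roll":0,"jaw":0}
    - {"dx":0.0007,"dy":0.005,"dz":0,"roll":0,"jaw":0}
    - {"dx":0.0007,"dy":0.005,"dz":0,"roll":0,"jaw":0}
    - {"dx":0.0007,"dy":0.005,"dz":0,"roll":0,"jaw":0}
    - {"dx":0.0007,"dy":0.005,"dz":0,"roll":0,"jaw":0}
    - {"dx":0.0007,"dy":0.005,"dz":0,"roll":0,"jaw":0}
    - {"dx":0.0007,"dy":0.005,"dz":0,"roll":0,"jaw":0}
  newtons: 30

```text
t: 5.15
eef_pos: [0.5456, -0.1318, 0.3152]
ee_rot: [-3.142, 0.0, 3.004]
force: [0.7, -3.1, 1.9]
width: 0.0215
gripper_force: 30.0
```

```bash
python3 - <<'E'
from h import *
p,d=grab_frame("side");c=calibration("side");print(get_state()["eef_pos"])
P=cloud(c,d);z=P[...,2]
hs=cv2.cvtColor(p,cv2.COLOR_RGB2HSV)
for n in("side","scene"):
    p,d=grab_frame(n);c=calibration(n);P=cloud(c,d);z=P[...,2];hs=cv2.cvtColor(p,cv2.COLOR_RGB2HSV)
    m=(d>0)&(z>.06)&(z<.15)&(abs(P[...,0]-(.5633+.14*P[...,1]))<.04)&(P[...,1]>-.25)&(P[...,1]<.3)
    print(n,m.sum(),P[m].mean(0),np.median(hs[m],0),np.percentile(hs[m],[5,95],0),P[m].min(0),P[m].max(0))
    im=p.copy();im[m]=[255,0,255]
    cv2.imwrite(f"pics/{n}1.png",cv2.resize((im)[60:280,130:430] if n=="scene" else im[60:280,200:460],None,fx=2,fy=2)[...,::-1])
im=np.vstack([cv2.resize(cv2.imread(f"pics/{n}1.png"),(520,300)) for n in("side","scene")]);cv2.imwrite("pics/both1.png",im)
E
```

```text
[ 0.54565272 -0.13131446  0.3151633 ]
side 919 [ 0.5407409  -0.13781466  0.1247574 ] [ 19. 173.  65.] [[ 17.   95.9  45. ]
 [ 20.  188.  125. ]] [ 0.5059076  -0.17639026  0.06179937] [ 0.57489423 -0.10904731  0.14952808]
scene 706 [ 0.54840943 -0.14468425  0.12689424] [ 18.  138.   90.5] [[ 17.  90.  61.]
 [ 19. 150. 127.]] [ 0.50769817 -0.17777511  0.09533868] [ 0.58020746 -0.11194039  0.1487777 ]
```

View pics/both1.png

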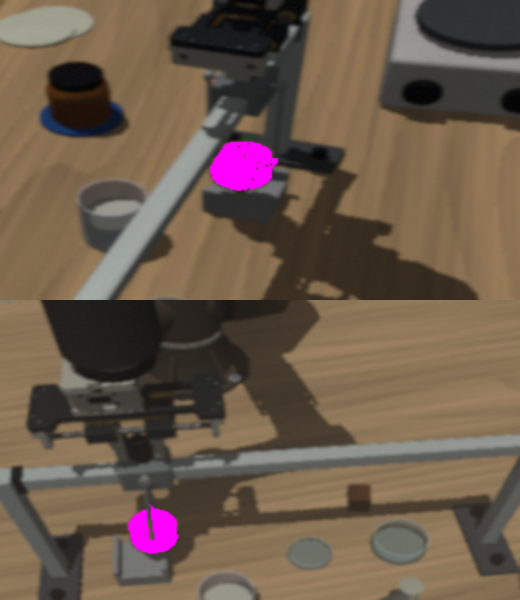

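The masks cover the cup in both views: about (243,165) in the upper (side) panel and (153,530) in the lower (scene) panel. It leans against the lip, so I continue the steady draw over it.

Request:
servo_tool:
  moves:
    - {"dx":0.0011,"dy":0.008,"dz":0,"roll":0,"jaw":0}
    - {"dx":0.0011,"dy":0.008,"dz":0,"roll":0,"jaw":0}
    - {"dx":0.0011,"dy":0.008,"dz":0,"roll":0,"jaw":0}
    - {"dx":0.0011,"dy":0.008,"dz":0,"roll":0,"jaw":0}
    - {"dx":0.0011,"dy":0.008,"dz":0,"roll":0,"jaw":0}
    - {"dx":0.0011,"dy":0.008,"dz":0,"roll":0,"jaw":0}
    - {"dx":0.0011,"dy":0.008,"dz":0,"roll":0,"jaw":0}
    - {"dx":0.0011,"dy":0.008,"dz":0,"roll":0,"jaw":0}
    - {"dx":0.0011,"dy":0.008,"dz":0,"roll":0,"jaw":0}
    - {"dx":0.0011,"dy":0.008,"dz":0,"roll":0,"jaw":0}

```text
t: 6.55
eef_pos: [0.557, -0.0514, 0.3152]
ee_rot: [3.141, 0.001, 3.004]
force: [4.0, -3.0, 1.2]
width: 0.0215
gripper_force: 30.0
```

Request:
servo_tool:
  moves:
    - {"dx":0.0011,"dy":0.008,"dz":0,"roll":0,"jaw":0}
    - {"dx":0.0011,"dy":0.008,"dz":0,"roll":0,"jaw":0}
    - {"dx":0.0011,"dy":0.008,"dz":0,"roll":0,"jaw":0}
    - {"dx":0.001,"dy":0.007,"dz":0,"roll":0,"jaw":0}
    - {"dx":0.0008,"dy":0.006,"dz":0,"roll":0,"jaw":0}
    - {"dx":0.0007,"dy":0.005,"dz":0,"roll":0,"jaw":0}
    - {"dx":0.0006,"dy":0.004,"dz":0,"roll":0,"jaw":0}
    - {"dx":0.0004,"dy":0.003,"dz":0,"roll":0,"jaw":0}
    - {"dx":0.0003,"dy":0.002,"dz":0,"roll":0,"jaw":0}
    - {"dx":0.0001,"dy":0.001,"dz":0,"roll":0,"jaw":0}

```text
t: 7.8
eef_pos: [0.5643, 0.0004, 0.3152]
ee_rot: [3.141, 0.001, 3.004]
force: [5.8, -2.1, 0.4]
width: 0.0212
gripper_force: 30.0
```

```bash
cat > sw.py <<'E'
from h import *
e=np.array([.1386,.9903])
def swing(N):
    c=calibration("scene");T=[];S=[]
    for i in range(N):
        T.append(get_state()["t"]);p,d=grab_frame("scene");P=cloud(c,d);hs=cv2.cvtColor(p,cv2.COLOR_RGB2HSV)
        m=(d>0)&(P[...,2]>.05)&(P[...,2]<.17)&(abs(P[...,0]-(.5633+.14*P[...,1]))<.045)&(P[...,1]>-.28)&(P[...,1]<.35)&(abs(hs[...,0].astype(int)-18)<4)&(hs[...,1]>80)
        s=P[m][:,:2]@e;lo,hi=np.percentile(s,[3,97]);S.append((lo+hi)/2)
    T=np.array(T);S=np.array(S);t0=T[-1]+.05;w=2*np.pi/.9
    A=np.stack([np.cos(w*(T-t0)),np.sin(w*(T-t0)),np.ones(N)],1);k,r,*_=np.linalg.lstsq(A,S,rcond=None)
    s=get_state();pv=s["eef_pos"][:2]@e
    f=.165  # lever of the visible rim
    print("t",s["t"],"pivot s",pv.round(4),"cup mean s",k[2].round(4),"theta",k[0]/f,"thd",w*k[1]/f,"amp",np.hypot(*k[:2])/f,"rms",np.sqrt(np.mean((A@k-S)**2)))
    return T,S
E
python3 - <<'E'
from sw import *
T,S=swing(26);print((S*1000).round(0))
print(np.array([.5921,.2077])@e, get_state()["eef_pos"])
E
```

```text
t 9.1 pivot s 0.0787 cup mean s 0.0771 theta -0.029158009808542842 thd 1.766174867602189 amp 0.25466068103642325 rms 0.000660678634700824
[ 66.  53.  43.  36.  35.  39.  47.  59.  73.  87. 101. 110. 117. 119.
 116. 108.  96.  83.  68.  55.  44.  38.  36.  39.  46.  57.]
0.28775037 [5.64302773e-01 4.50261876e-04 3.15194622e-01]
```

The cup is off the block and swinging ±0.25 rad with a clean fit. Next I compute shaped rows that cancel the swing while advancing.

```bash
cat > plan.py <<'E'
import numpy as np
from scipy.optimize import minimize
def plan(th,thd,D,n=10,T=.9,dt=.125,tau=.015,L=.203):
    w=2*np.pi/T;tf=n*dt+tau;tj=np.arange(n+1)*dt+tau
    V=np.eye(n+1,n)-np.eye(n+1,n,-1)         # velocity steps from row velocities
    M=np.stack([np.cos(w*(tf-tj)),np.sin(w*(tf-tj))])@V/dt
    z0=[L*thd*np.cos(w*tf)-L*w*th*np.sin(w*tf), L*thd*np.sin(w*tf)+L*w*th*np.cos(w*tf)]
    A=np.vstack([M,np.ones(n)]);b=np.r_[z0,D]
    f=lambda d:((V@d)**2).sum()*1e3
    d=minimize(f,np.full(n,D/n),jac=lambda d:2e3*V.T@V@d,bounds=[(-.05,.05)]*n,constraints={"type":"eq","fun":lambda d:(A@d-b)*10,"jac":lambda d:A*10},method="SLSQP",options=dict(maxiter=500)).x
    d=np.round(d*2000)/2000
    u,ud=L*th,L*thd;pk=0;v=0;k=1e-3;x=0
    r=A@d-b
    ts=np.arange(0,tf+.01,k);kick=(V@d)/dt
    for t in ts:
        for j in range(n+1):
            if abs(tj[j]-t)<k/2: ud-=kick[j]
        ud-=w*w*u*k;u+=ud*k;pk=max(pk,abs(u/L))
    print("d mm",d*1000,"dx mm",np.round(d*140)/1,"sum",d.sum(),"resid amp",np.hypot(r[0],r[1])/w/L,"sim end",np.hypot(u,ud/w)/L,"peak",pk)
E
python3 -c "
from plan import *
for D in(.10,.15,.209): plan(-.029,1.766,D)"
```

```text
d mm [10.5 18.  18.5 12.5  5.   1.5  3.   8.5 12.5  9.5] dx mm [1. 3. 3. 2. 1. 0. 0. 1. 2. 1.] sum 0.09949999999999999 resid amp 0.0008246253672861445 sim end 0.0007645853405965824 peak 0.1708844183095401
d mm [12.5 21.5 24.  19.5 12.5  8.5 10.  14.  16.  11.5] dx mm [2. 3. 3. 3. 2. 1. 1. 2. 2. 2.] sum 0.15000000000000002 resid amp 0.0025143886934818477 sim end 0.0026054611375021072 peak 0.15583256939249804
d mm [15.  26.  30.  27.  21.  17.  17.5 20.5 20.5 14. ] dx mm [2. 4. 4. 4. 3. 2. 2. 3. 3. 2.] sum 0.2085 resid amp 0.0015800604250480479 sim end 0.0016410497404610678 peak 0.13774103514950076
```

Request:
servo_tool:
  moves:
    - {"dx":0.0017,"dy":0.0124,"dz":0,"roll":0,"jaw":0}
    - {"dx":0.003,"dy":0.0213,"dz":0,"roll":0,"jaw":0}
    - {"dx":0.0033,"dy":0.0238,"dz":0,"roll":0,"jaw":0}
    - {"dx":0.0027,"dy":0.0193,"dz":0,"roll":0,"jaw":0}
    - {"dx":0.0017,"dy":0.0124,"dz":0,"roll":0,"jaw":0}
    - {"dx":0.0012,"dy":0.0084,"dz":0,"roll":0,"jaw":0}
    - {"dx":0.0014,"dy":0.0099,"dz":0,"roll":0,"jaw":0}
    - {"dx":0.0019,"dy":0.0139,"dz":0,"roll":0,"jaw":0}
    - {"dx":0.0022,"dy":0.0158,"dz":0,"roll":0,"jaw":0}
    - {"dx":0.0016,"dy":0.0114,"dz":0,"roll":0,"jaw":0}

```text
t: 10.35
eef_pos: [0.5854, 0.1491, 0.3152]
ee_rot: [3.142, 0.002, 3.003]
force: [8.4, -3.1, 0.8]
width: 0.0216
gripper_force: 30.0
```

```bash
cat > m.py <<'E'
from sw import *
from plan import plan
T,S=swing(20);print((S*1000).round(1));st=get_state();print(st["eef_pos"],"to go",.28775-st["eef_pos"][:2]@e)
E
python3 m.py
```

```text
t 11.35 pivot s 0.2293 cup mean s 0.2265 theta 0.02364109150496005 thd 0.28883458292454817 amp 0.04765066103732361 rms 0.00022581029519531658
[225.6 228.2 230.5 232.4 233.8 234.1 233.5 232.9 230.7 228.  225.1 222.6
 220.4 219.  218.6 218.9 220.6 222.4 224.8 227.6]
[0.58545671 0.14963225 0.31518166] to go 0.05842487824285908
```

```bash
python3 -c "
from plan import *
plan(.0236,.289,.0585)"
```

```text
d mm [3.5 5.5 6.  6.  6.  6.5 7.5 7.5 6.5 3.5] dx mm [0. 1. 1. 1. 1. 1. 1. 1. 1. 0.] sum 0.0585 resid amp 0.0016519415530152682 sim end 0.0016889682893981592 peak 0.04104060694663962
```

Request:
servo_tool:
  moves:
    - {"dx":0.0005,"dy":0.0035,"dz":0,"roll":0,"jaw":0}
    - {"dx":0.0008,"dy":0.0055,"dz":0,"roll":0,"jaw":0}
    - {"dx":0.0009,"dy":0.0059,"dz":0,"roll":0,"jaw":0}
    - {"dx":0.0009,"dy":0.0059,"dz":0,"roll":0,"jaw":0}
    - {"dx":0.0009,"dy":0.0059,"dz":0,"roll":0,"jaw":0}
    - {"dx":0.001,"dy":0.0064,"dz":0,"roll":0,"jaw":0}
    - {"dx":0.0011,"dy":0.0074,"dz":0,"roll":0,"jaw":0}
    - {"dx":0.0011,"dy":0.0074,"dz":0,"roll":0,"jaw":0}
    - {"dx":0.001,"dy":0.0064,"dz":0,"roll":0,"jaw":0}
    - {"dx":0.0005,"dy":0.0035,"dz":0,"roll":0,"jaw":0}

```text
t: 12.6
eef_pos: [0.5935, 0.2065, 0.3152]
ee_rot: [-3.141, 0.001, 3.003]
force: [5.5, -2.8, 1.4]
width: 0.0213
gripper_force: 30.0
```

```bash
cat >> m.py <<'E'
ps=[]
for n in("scene","side"):
    p,d=grab_frame(n);p=p.copy();ps.append(cv2.resize(p[150:300,260:460] if n=="scene" else p[230:400,180:380],(400,300)))
cv2.imwrite("pics/f.png",np.hstack(ps)[...,::-1])
E
python3 m.py
```

```text
t 13.6 pivot s 0.2871 cup mean s 0.2841 theta 0.0058370380704409796 thd 0.011094574877221278 amp 0.006049504857319973 rms 0.0001870279645538986
[284.6 285.1 285.  285.2 284.9 284.9 284.5 284.4 283.8 283.4 283.  283.3
 283.4 283.2 283.3 283.7 283.6 284.8 284.6 284.9]
[0.59361632 0.20686252 0.31517503] to go 0.0006188255410090604
```

View pics/f.png

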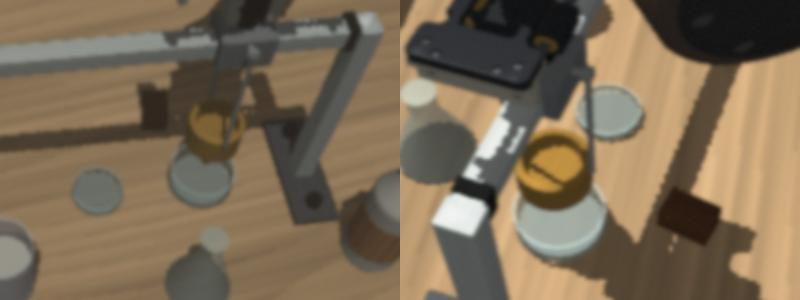

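The cup hangs nearly still (0.006 rad) over the deep dish: at (213,135) above the dish at (200,178) in the left panel, and at (555,165) above (560,215) in the right. I'll hold it for 5 s.

Request:
servo_tool:
  moves:
    - {"dx":0,"dy":0,"dz":0,"roll":0,"jaw":0}
    - {"dx":0,"dy":0,"dz":0,"roll":0,"jaw":0}
    - {"dx":0,"dy":0,"dz":0,"roll":0,"jaw":0}
    - {"dx":0,"dy":0,"dz":0,"roll":0,"jaw":0}
    - {"dx":0,"dy":0,"dz":0,"roll":0,"jaw":0}
    - {"dx":0,"dy":0,"dz":0,"roll":0,"jaw":0}
    - {"dx":0,"dy":0,"dz":0,"roll":0,"jaw":0}
    - {"dx":0,"dy":0,"dz":0,"roll":0,"jaw":0}
    - {"dx":0,"dy":0,"dz":0,"roll":0,"jaw":0}
    - {"dx":0,"dy":0,"dz":0,"roll":0,"jaw":0}

```text
t: 14.95
eef_pos: [0.5936, 0.2069, 0.3152]
ee_rot: [3.141, 0.001, 3.003]
force: [6.2, -0.4, 0.7]
width: 0.0213
gripper_force: 30.0
```

Request:
servo_tool:
  moves:
    - {"dx":0,"dy":0,"dz":0,"roll":0,"jaw":0}
    - {"dx":0,"dy":0,"dz":0,"roll":0,"jaw":0}
    - {"dx":0,"dy":0,"dz":0,"roll":0,"jaw":0}
    - {"dx":0,"dy":0,"dz":0,"roll":0,"jaw":0}
    - {"dx":0,"dy":0,"dz":0,"roll":0,"jaw":0}
    - {"dx":0,"dy":0,"dz":0,"roll":0,"jaw":0}
    - {"dx":0,"dy":0,"dz":0,"roll":0,"jaw":0}
    - {"dx":0,"dy":0,"dz":0,"roll":0,"jaw":0}
    - {"dx":0,"dy":0,"dz":0,"roll":0,"jaw":0}
    - {"dx":0,"dy":0,"dz":0,"roll":0,"jaw":0}

```text
t: 16.2
eef_pos: [0.5936, 0.2069, 0.3152]
ee_rot: [3.141, 0.001, 3.004]
force: [5.9, -0.0, 1.8]
width: 0.0211
gripper_force: 30.0
```

Request:
servo_tool:
  moves:
    - {"dx":0,"dy":0,"dz":0,"roll":0,"jaw":0}
    - {"dx":0,"dy":0,"dz":0,"roll":0,"jaw":0}
    - {"dx":0,"dy":0,"dz":0,"roll":0,"jaw":0}
    - {"dx":0,"dy":0,"dz":0,"roll":0,"jaw":0}
    - {"dx":0,"dy":0,"dz":0,"roll":0,"jaw":0}
    - {"dx":0,"dy":0,"dz":0,"roll":0,"jaw":0}
    - {"dx":0,"dy":0,"dz":0,"roll":0,"jaw":0}
    - {"dx":0,"dy":0,"dz":0,"roll":0,"jaw":0}
    - {"dx":0,"dy":0,"dz":0,"roll":0,"jaw":0}
    - {"dx":0,"dy":0,"dz":0,"roll":0,"jaw":0}

```text
t: 17.45
eef_pos: [0.5936, 0.2069, 0.3152]
ee_rot: [3.141, 0.001, 3.004]
force: [6.1, -0.0, 1.1]
width: 0.0216
gripper_force: 30.0
```

Request:
servo_tool:
  moves:
    - {"dx":0,"dy":0,"dz":0,"roll":0,"jaw":0}
    - {"dx":0,"dy":0,"dz":0,"roll":0,"jaw":0}
    - {"dx":0,"dy":0,"dz":0,"roll":0,"jaw":0}
    - {"dx":0,"dy":0,"dz":0,"roll":0,"jaw":0}
    - {"dx":0,"dy":0,"dz":0,"roll":0,"jaw":0}
    - {"dx":0,"dy":0,"dz":0,"roll":0,"jaw":0}
    - {"dx":0,"dy":0,"dz":0,"roll":0,"jaw":0}
    - {"dx":0,"dy":0,"dz":0,"roll":0,"jaw":0}
    - {"dx":0,"dy":0,"dz":0,"roll":0,"jaw":0}
    - {"dx":0,"dy":0,"dz":0,"roll":0,"jaw":0}
  newtons: 8

```text
t: 18.7
eef_pos: [0.5936, 0.2069, 0.3152]
ee_rot: [3.141, 0.001, 3.003]
force: [6.2, -0.9, 1.9]
width: 0.0216
gripper_force: 8.0
```

Request:
servo_tool:
  moves:
    - {"dx":0,"dy":0,"dz":0,"roll":0,"jaw":0.3}
    - {"dx":0,"dy":0,"dz":0,"roll":0,"jaw":0.4}
    - {"dx":0,"dy":0,"dz":0,"roll":0,"jaw":0.6}
    - {"dx":0,"dy":0,"dz":0,"roll":0,"jaw":0.8}
    - {"dx":0,"dy":0,"dz":0,"roll":0,"jaw":0.8}
    - {"dx":0,"dy":0,"dz":0.01,"roll":0,"jaw":0.8}
    - {"dx":0,"dy":0,"dz":0.02,"roll":0,"jaw":0.8}
    - {"dx":0,"dy":0,"dz":0.03,"roll":0,"jaw":0.8}
    - {"dx":0,"dy":0,"dz":0.03,"roll":0,"jaw":0.8}
    - {"dx":0,"dy":0,"dz":0.01,"roll":0,"jaw":0.8}

```text
t: 19.95
eef_pos: [0.5936, 0.2063, 0.4179]
ee_rot: [3.139, 0.003, 3.003]
force: [0.5, -0.6, -0.8]
width: 0.07
gripper_force: 0.0
```

```bash
cat >> m.py <<'E'
c=calibration("wrist");p,d=grab_frame("wrist");P=cloud(c,d);z=P[...,2]
m=(d>0)&(z>.33)&(z<.36)&(np.hypot(P[...,0]-.593,P[...,1]-.207)<.03);Q=P[m][:,:2].astype(np.float32)
if len(Q):
    k,r=cv2.minEnclosingCircle(Q);print("knob",k,r,"vs dish",np.array(k)-[.5921,.2077])
E
python3 m.py
```

```text
t 20.95 pivot s 0.2864 cup mean s 0.284 theta 0.005055159385428055 thd -0.016888039504568575 amp 0.005604137698111305 rms 0.00016647910775805853
[284.9 284.8 285.  284.5 284.5 284.1 283.5 283.3 283.3 283.1 283.4 283.
 283.3 283.3 283.9 284.3 284.8 284.9 284.6 284.7]
[0.59304856 0.20623805 0.41508151] to go 0.0013159269419295572
knob (0.5935158729553223, 0.2071029096841812) 0.011026917025446892 vs dish [ 0.00141587 -0.00059709]
```

Released cleanly, with the knob within 2 mm of the dish's middle and the swing at 0.006 rad. Handing in.

```bash
python3 -c "
from station import *
print(job_done())"
```

```text
the job is handed in; nothing more can be done
None
```

I handed the job in with the cup released over the deep dish: its pivot was within 2 mm of the dish's middle, its residual swing was about 0.006 rad, and it was held there for over 5 s before letting go. The hand-in gave no verdict.

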